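# Tighten the collar of a digestion vessel with its tommy bar

## Task

Close the steel digestion vessel that stands in the bench socket: take the tommy bar from its tray and with it turn the threaded collar clockwise (seen from above), moving the bar on to the next hole when the instruments on either side stop its swing, until the collar is firmly tight on the lid, at about 1.2 N m; never force it to 1.6 N m, which crushes the seal. Push the collar only with the bar, then draw the bar out and lay it back flat in its tray, and leave the other things on the bench where they are.

Things in the scene. Friction and masses are not known exactly. Their poses are not given: they have to be found in the camera images.
- vessel: Digestion vessel in its bench socket, fixed to the bench and keyed so that it cannot turn: 160 x 130 x 10 mm grey foot plate, dark socket ring 104 mm wide, steel vessel wall, collar and lid on top (133 mm high in all). Origin: on the vertical axis of vessel and collar, at the bench top; z up; its -x axis points to the open side, where the bar is swung.
- collar: Threaded steel collar on the vessel, 96 mm in diameter, 44 mm high, with six radial holes. Origin: on its vertical axis, at its underside, 80 mm above the bench; z up. It only turns about z: clockwise from above tightens, and it sinks 4 mm per turn. The thread is self-locking, so the collar stays where it is left, and its friction alone takes about 0.6 N m to turn.
- hole (a point): Centre of the mouth of one of the collar's six equal, blind, round holes, the one along the collar's own +x axis; the others follow every 60 deg. They point level at the collar's axis, 22 mm above its underside: 13.6 mm in diameter, mouth at radius 48 mm (sides broken by 2 mm), bottom at radius 14 mm. At the start one hole points 22 to 38 deg counter-clockwise (from above) of the vessel's -x axis.
- lid: Round steel lid under the collar; only its boss shows, 22 mm wide, 9 mm above the collar's top. Fixed. Origin on the axis, 80 mm above the bench. The collar starts 1.2 to 2.2 rad short of bearing on it; that angle differs from seal to seal and does not show. From there the torque climbs by about 5 N m per rad: right at 1.2 N m on the collar (1.0 to 1.4 will do), seal crushed at 1.6.
- bar: Tommy bar, straight round steel rod with hemispherical ends, 12 mm in diameter, 200 mm long, about 0.17 kg, lying in the tray, roughly along it. Its own x axis runs along the rod; origin at half length on the rod's surface (underside at the start, 6 mm off the rod's axis, turning with the rod as it rolls).
- bar_end_a (a point): The bar's tip at its +x end, on the rod's axis.
- bar_end_b (a point): The bar's tip at its -x end, on the rod's axis.
- tray: Shallow metal instrument tray, fixed, 230 mm (its x) by 100 mm (its y), 18 mm high, walls and floor 3 mm thick. Origin: centre of its underside, on the bench.
- power_unit: Slim grey power unit, fixed, 200 mm (its x) by 70 mm (its y), 155 mm high, standing beside the vessel on the vessel's +y side; the near face is 150 to 156 mm from the vessel's axis. Origin: centre of its underside.
- centrifuge: Small white and grey centrifuge, fixed, 220 mm (its x) by 190 mm (its y), 150 mm high, beside the vessel on the vessel's -y side; the near face is 150 to 156 mm from the vessel's axis. Between the two, the bar inserted in a hole can swing about 42 deg either way of the vessel's -x axis. Origin: centre of its underside.
- reagent_bottle: White plastic bottle with a blue cap, 52 mm wide, 98 mm high, loose, behind the vessel. Origin: centre of its underside.
- beaker: Glass beaker, 68 mm wide, 90 mm high, loose. Origin: centre of its underside.
- remote: Grey remote control, 45 x 170 x 18 mm, loose. Origin: centre of its underside.

How it is judged:
By the outcome, as a careful person would: the job done as asked, in the order asked, and still so for the second after the job is handed in, with the robot touching nothing.
It also fails if it takes over 72 s, if anything falls off the work surface, if the arm or the gripper's body presses on something with over 40 N, if the wrist force passes 120 N, or if a joint passes its speed limit or range.

## Robot

A 6-joint arm with a two-finger parallel gripper is mounted at the origin on the work surface. World frame = base frame: x ahead of the robot, y to its left, z up, the work surface at z = 0. Lengths are in m, angles in rad, forces in N, time in s.
With the tool pointing down it reaches from about 0.35 to 0.85 m from the base axis. Payload 8.1 kg.
Tool frame: the origin (TCP) lies midway between the tips of the shut fingers; the grasp point (between the pads) lies robot.grip_depth behind it (robot.grip_depth is the distance from the TCP to the grasp point, in m); z points along the fingers, y is the line along which they close (so a half turn about z gives the same grasp; the last joint's range is limited). The gripper opens to 93 mm and grips with 3 to 60 N. Pads are 15 mm wide; open, the fingers measure 128 mm over their backs; the gripper's body (75 mm by 188 mm) begins 65 mm behind the grasp point.
Start: joints at [1.131, 0.13, 1.488, -0, 1.523, -0.085], TCP at [0.208, 0.563, 0.219] pointing down, gripper open.
Joint ranges: [-2.96, 2.96], [-0.89, 2.26], [0.02, 2.5], [-1.34, 4.48], [0, 2.73], [-2.66, 2.66]. Speed limits (rad/s): [2.39, 2.39, 2.79, 3.14, 3.14, 3.14].

## Interface

Orientations are given as a rotation vector (axis times angle).
In Python, from plant import robot gives the robot as it stands.
- The arm moves only by the tool carry_out, never from a script. Its argument "rows" is a list of rows, each a list of 6 numbers: the shift along the tool's x, y, z in m, then the turn, a rotation vector about the tool's x, y, z in degrees. A call has 1 to 12 rows; each row is the pose to reach, as a shift and turn from the pose commanded when the call began, along the tool's axes at that moment; what a row does not reach only later rows make up. A row lasts 1/8 s, in which the tool goes at most 62.5 mm and 10.7 degrees, less where a joint would pass 70% of its speed; a pose out of reach is approached as far as the arm can. A call with a gripper value outside its range is refused whole. "jaw" is the closure in counts, from 0 (fully open) to 255 (shut), set as the call begins (left out, the last holds). The fingers move at their own pace and stop on an object; "force" is the grip in N (left out, the last holds). Time passes only in rows, so rows that repeat a pose let the fingers close. It gives the time, the measured TCP pose, the force, the opening and the grip force at its end, in the units of the state.
- robot.read_state(): the state, without advancing time (a new reading comes with each control period).
- robot.read_camera(name): name is "side" or "top"; returns the picture (400x640x3 uint8, red, green, blue); there is no depth.
- robot.camera_model(name): a dict with "fx", "fy", "cx", "cy" (pixels), "R" (3x3) and "t" (3): a world point X has camera coordinates R X + t. Camera axes: x right, y down, z forward; pixel columns grow to the right and rows downward; lengths in m; the calibration is good to about 2 mm. A picture is of the moment at which its call begins. camera_model takes no time and is no camera call.
- robot.close_job(): hands the job in; it is judged then, once.
Trained networks look in the newest picture that a camera, given by its name, has taken for a name from the list of things; names that differ only in an ending like _2 or _b are one class to them, and where a whole thing is asked for, a point or a joint stands for the part that bears it (a point fixed in the world has none). Each returns a list of dicts, best first, with "conf" (0 to 1); they miss things now and then, are a little off and sometimes report something else, mostly with a low value. They report only what shows in the picture. A call takes as long as a camera call.
- robot.outline_of(camera, target): "pixels" (400x640 bool, what is visible of it) and "pixel" ([column, row] in pixels, amid what is visible of it).
The state is a dict: "t": time; "q": joint angles; "dq": joint speeds; "joint_torque": joint torques, N m; "tool_pos": TCP position; "orientation": TCP orientation; "force": force on the tool from outside, world axes, zero at the start; "wrist_torque": the same for the moment, N m; "opening": finger opening in m; "gripper_force": force on a finger pad.
Only numpy, scipy, OpenCV 4.12 (cv2) and the standard library are available. Lean on these libraries where they do the work, as an engineer would, in place of code of your own. Each camera call takes 0.05 s, during which the arm holds its last target. There are 200 camera calls.

## Working session

There is one attempt and no reset: what is moved stays moved. The work goes in short steps, Python scripts to look and compute and a tool call to move; the robot and the scene stay as the last step left them, time stands still between calls to the robot, and variables do not carry over. Pictures are saved under pics/ and viewed, at most 10 in all, crops included, and the job is handed in when it is done.

Besides the shell and the picture viewer there is one more tool, called after "Emit:" as a command line: name --pt "numbers of a row" for each row, then --argument value for the rest. carry_out: Moves the arm, as the interface text tells. Its arguments: {"type":"object","properties":{"rows":{"type":"array"},"jaw":{"type":"number"},"force":{"type":"number"}},"required":["rows"]}

```bash
mkdir -p pics; ls
python3 - <<'E'
from plant import robot
import cv2,numpy as np
for c in("side","top"):
    im=robot.read_camera(c); cv2.imwrite(f"pics/{c}0.png",im[:,:,::-1])
    m=robot.camera_model(c); print(c,{k:np.round(v,4).tolist() for k,v in m.items()})
    for n in("bar","tray","vessel","collar","lid","hole","power_unit","centrifuge","bar_end_a"):
        r=robot.outline_of(c,n); print(n,[(round(d["conf"],2),np.round(d["pixel"]).tolist(),int(d["pixels"].sum())) for d in r[:6]])
print(robot.grip_depth,robot.read_state())
E
```

```text
pics
side {'fx': 461.8646, 'fy': 461.8646, 'cx': 319.7353, 'cy': 201.4758, 'R': [[0.8694, 0.4938, -0.0168], [0.3507, -0.6408, -0.6829], [-0.348, 0.5879, -0.7303]], 't': [-0.4647, -0.1077, 1.5507]}
bar [(0.6, [367.0, 152.0], 194)]
tray [(0.72, [364.0, 154.0], 1394), (0.57, [312.0, 251.0], 1094)]
vessel [(0.8, [312.0, 272.0], 2902)]
collar [(0.83, [313.0, 254.0], 1165)]
lid []
hole [(0.69, [312.0, 249.0], 1175)]
power_unit [(0.83, [334.0, 201.0], 3791)]
centrifuge [(0.56, [247.0, 330.0], 9628)]
bar_end_a [(0.73, [367.0, 151.0], 201), (0.5, [312.0, 269.0], 3045)]
top {'fx': 428.2894, 'fy': 428.2894, 'cx': 321.0314, 'cy': 195.4398, 'R': [[0.0212, -0.9998, -0.0064], [-0.9983, -0.0208, -0.0543], [0.0541, 0.0075, -0.9985]], 't': [0.0007, 0.5504, 1.2863]}
bar [(0.63, [202.0, 206.0], 254)]
tray [(0.59, [211.0, 205.0], 2313)]
vessel [(0.87, [373.0, 181.0], 2241)]
collar [(0.95, [378.0, 181.0], 897)]
lid [(0.43, [380.0, 178.0], 44)]
hole [(0.9, [376.0, 179.0], 914)]
power_unit [(0.68, [310.0, 193.0], 1877)]
centrifuge [(0.75, [465.0, 194.0], 5897)]
bar_end_a [(0.67, [203.0, 212.0], 311), (0.61, [372.0, 137.0], 304)]
0.0188 {'t': 1.0, 'q': array([ 1.13059597e+00,  1.30361692e-01,  1.48817931e+00, -1.82418048e-05,
        1.52299401e+00, -8.53975741e-02]), 'dq': array([ 0.00043241, -0.00161979, -0.00106209,  0.00116875, -0.00053782,
       -0.00051517]), 'joint_torque': array([ 1.24371498e-03, -5.59802485e+01, -4.92046523e+01,  7.66418246e-02,
        2.32487434e-02, -7.09870051e-05]), 'tool_pos': array([0.2084357 , 0.56265247, 0.2186695 ]), 'orientation': array([5.54397136e-01, 3.09225542e+00, 7.99916403e-05]), 'force': array([-0.21257965,  0.1154567 ,  0.34134039]), 'wrist_torque': array([ 0.06317881, -0.0067706 ,  0.00610828]), 'gripper_force': 0.0, 'opening': 0.09317594373571932}
```

Run:
```python
import cv2,numpy as np
a=cv2.imread("pics/side0.png");b=cv2.imread("pics/top0.png")
A=cv2.resize(a[120:370,180:430],None,fx=2.4,fy=2.4,interpolation=3)[:600,:]
cv2.imwrite("pics/sidec.png",A)
cv2.imwrite("pics/topc.png",cv2.resize(b[90:290,170:430],None,fx=3,fy=3,interpolation=3))
```

```text
(no output)
```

View pics/sidec.png

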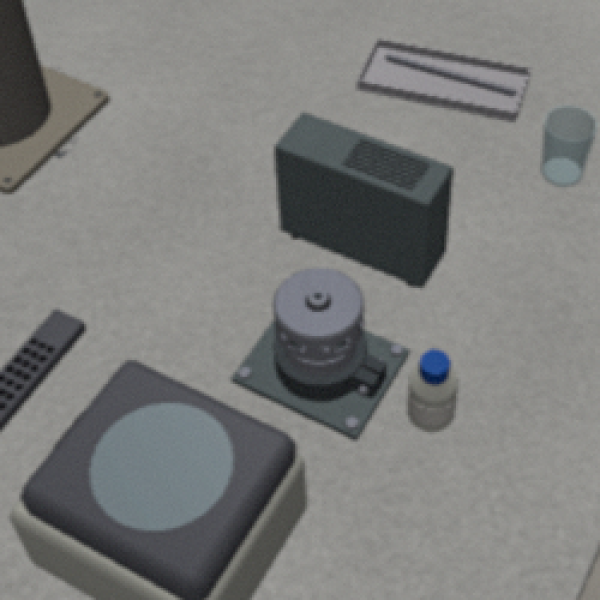

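View pics/topc.png

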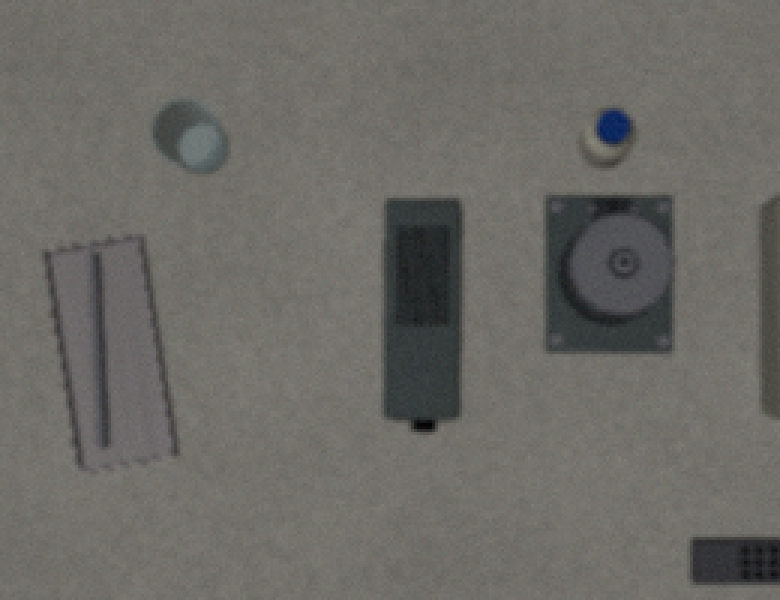

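View pics/top0.png

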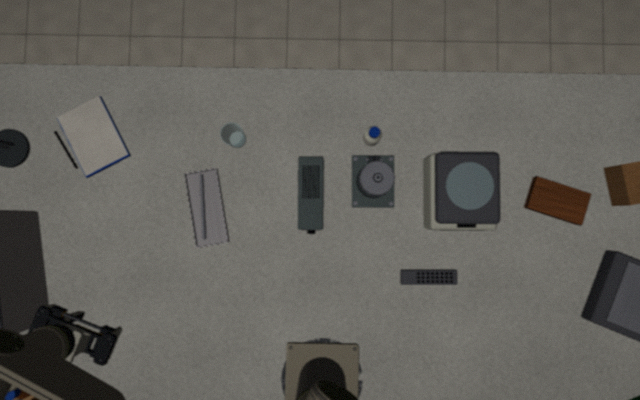

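The side view shows the vessel with its collar holes as dark dots at about (311,262) px. The top view shows the bar in the tray (about (202,173) to (205,238) px) and the vessel boss at about (378,177). World −x is the open side. Next I'll measure.

```bash
cat > h.py <<'E'
import numpy as np,cv2
from plant import robot
from scipy.optimize import least_squares
M={c:robot.camera_model(c) for c in("side","top")}
def proj(c,X):
    m=M[c];X=np.atleast_2d(X)@np.array(m["R"]).T+m["t"]
    return np.c_[m["fx"]*X[:,0]/X[:,2]+m["cx"],m["fy"]*X[:,1]/X[:,2]+m["cy"]]
def onplane(c,p,z):
    m=M[c];R=np.array(m["R"]);C=-R.T@m["t"]
    d=R.T@np.array([(p[0]-m["cx"])/m["fx"],(p[1]-m["cy"])/m["fy"],1]);return C+d*(z-C[2])/d[2]
def mask(c,n):
    r=robot.outline_of(c,n);return r[0]["pixels"].astype(np.uint8) if r else None
def ends(mk):
    ys,xs=np.nonzero(mk);P=np.c_[xs,ys].astype(float);m=P.mean(0);u=np.linalg.svd(P-m,full_matrices=0)[2][0]
    s=(P-m)@u;w=((P-m)@np.array([-u[1],u[0]]));return m+u*s.min(),m+u*s.max(),m,w.std()
def yaw(s):
    R=cv2.Rodrigues(s["orientation"])[0];return np.degrees(np.arctan2(R[1,0],R[0,0]))
E
python3 - <<'E'
from h import *
r3=lambda a:np.round(a,4).tolist()
for c in M:
    robot.read_camera(c)
    e=ends(mask(c,"bar"));print(c,"bar",[r3(onplane(c,p,0.009)) for p in e[:3]],e[3])
    k=mask(c,"tray");q=cv2.minAreaRect(cv2.findContours(k,0,1)[0][0] if 0 else max(cv2.findContours(k,0,1)[0],key=len))
    print("tray",[r3(onplane(c,p,0.018)[:2]) for p in cv2.boxPoints(q)])
    m=M[c];print("cam",r3(-np.array(m["R"]).T@m["t"]))
# vessel axis: fit collar mask silhouette (cylinder z 80..124 r48)
T=np.linspace(0,2*np.pi,90)
def hull(c,xy,lo,hi):
    P=np.vstack([np.c_[xy[0]+.048*np.cos(T),xy[1]+.048*np.sin(T),0*T+z] for z in(lo,hi)])
    return cv2.convexHull(proj(c,P).astype(np.float32))
for c in M:
    k=mask(c,"collar")
    ct=max(cv2.findContours(k,0,1)[0],key=len);ct=cv2.convexHull(ct).reshape(-1,2)
    f=lambda xy:[cv2.pointPolygonTest(hull(c,xy,.08,.124),(float(a),float(b)),True) for a,b in ct]
    s=least_squares(f,onplane(c,k.nonzero() and np.mean(np.argwhere(k),0)[::-1],.1)[:2],diff_step=1e-3,loss="soft_l1")
    print("collar",c,r3(s.x),np.std(s.fun))
# top crop bolts of foot plate
B=np.array([(556,206),(663,206),(556,341),(663,341)])/3+[170,90]
print([r3(onplane("top",b,.012)) for b in B])
im=cv2.cvtColor(cv2.imread("pics/side0.png"),cv2.COLOR_BGR2GRAY)
cv2.imwrite("pics/col.png",cv2.resize(cv2.createCLAHE(4,(2,2)).apply(im[225:300,280:350]),None,fx=8,fy=8,interpolation=3))
for n in("power_unit","centrifuge"):
    k=mask("top",n);q=cv2.minAreaRect(max(cv2.findContours(k,0,1)[0],key=len));print(n,[r3(onplane("top",p,.15)[:2]) for p in cv2.boxPoints(q)])
E
```

```text
side bar [[0.4123, 0.3654, 0.009], [0.5995, 0.3801, 0.009], [0.5011, 0.3724, 0.009]] 1.0877719278764735
tray [[0.4103, 0.2696], [0.3651, 0.3861], [0.6094, 0.4313], [0.641, 0.3165]]
cam [0.9814, -0.7512, 1.0511]
top bar [[0.6058, 0.3805, 0.009], [0.4166, 0.3641, 0.009], [0.5113, 0.3723, 0.009]] 0.9032947939796574
tray [[0.6105, 0.4356], [0.6312, 0.3303], [0.4042, 0.2828], [0.3837, 0.3871]]
cam [0.4799, 0.0025, 1.3143]
collar side [0.5966, -0.1457] 0.1804426417179553
collar top [0.5978, -0.1468] 0.20352424280304196
[[0.6652, -0.0902, 0.012], [0.6675, -0.1991, 0.012], [0.5276, -0.0925, 0.012], [0.5299, -0.2008, 0.012]]
power_unit [[0.6498, 0.0766], [0.6511, 0.0082], [0.4412, 0.0038], [0.4398, 0.0715]]
centrifuge [[0.6677, -0.2649], [0.6719, -0.4748], [0.4595, -0.4745], [0.4551, -0.2667]]
```

View pics/col.png

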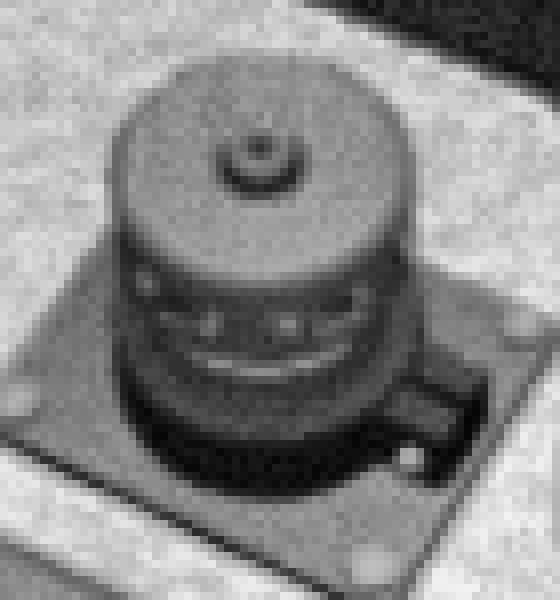

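The collar band shows bright chamfer glints at about (298,261), (306,266), (316,266) and (325,262) px. I'll unroll the band to get the hole phase.

Run:
```python
from h import *
im=np.mean([robot.read_camera("side") for _ in range(8)],0).mean(2).astype(np.float32)
np.save("avg.npy",im)
C=np.array([.5972,-.1462])
th=np.arange(220,390,1.0);zs=np.arange(.124,.078,-.001)
G=np.array([[[C[0]+.048*np.cos(np.radians(t)),C[1]+.048*np.sin(np.radians(t)),z] for t in th] for z in zs])
P=proj("side",G.reshape(-1,3)).reshape(len(zs),len(th),2).astype(np.float32)
U=cv2.remap(im,P[...,0],P[...,1],cv2.INTER_CUBIC)
V=cv2.normalize(U,None,0,255,cv2.NORM_MINMAX).astype(np.uint8)
V=cv2.resize(V,None,fx=4.4,fy=8,interpolation=1)
for t in range(220,390,10): cv2.putText(V,str(t),(int((t-220)*4.4),12),0,.35,255)
cv2.imwrite("pics/unroll.png",V)
print(np.round(U[15:29].mean(0)[::3]).astype(int).tolist())
```

```text
[96, 85, 76, 68, 64, 60, 57, 59, 66, 75, 80, 76, 66, 62, 62, 59, 58, 62, 62, 70, 83, 80, 67, 62, 63, 63, 64, 64, 66, 77, 87, 80, 66, 64, 72, 71, 68, 62, 60, 70, 77, 74, 65, 60, 58, 56, 54, 51, 53, 63, 79, 91, 93, 93, 98, 102, 105]
```

View pics/unroll.png

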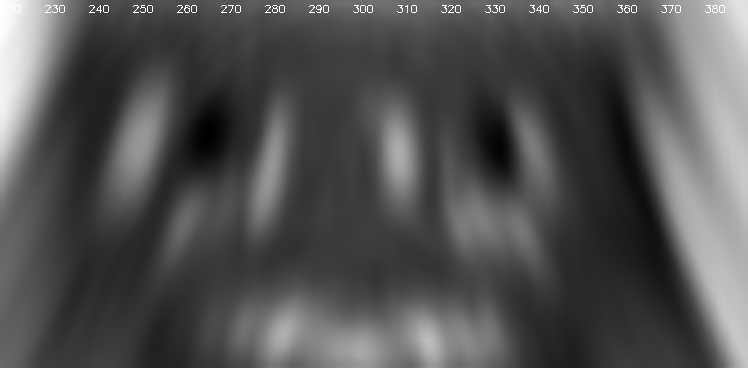

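Vessel axis is (0.597, −0.146), with the hole near 206°. The bar is centred at (0.510, 0.3725), yaw 4.8°. Moving above it, with tool x pointing toward +x.

Emit:
carry_out --pt "-0.349 -0.073 0.1 0 0 154.8" --pt "-0.349 -0.073 0.1 0 0 154.8" --pt "-0.349 -0.073 0.1 0 0 154.8" --pt "-0.349 -0.073 0.1 0 0 154.8" --pt "-0.349 -0.073 0.1 0 0 154.8" --pt "-0.349 -0.073 0.1 0 0 154.8" --pt "-0.349 -0.073 0.1 0 0 154.8" --pt "-0.349 -0.073 0.1 0 0 154.8" --pt "-0.349 -0.073 0.1 0 0 154.8" --pt "-0.349 -0.073 0.1 0 0 154.8" --pt "-0.349 -0.073 0.1 0 0 154.8" --pt "-0.349 -0.073 0.1 0 0 154.8" --jaw 189 --force 40

```text
t: 3.4
tool_pos: [0.5103, 0.373, 0.1186]
orientation: [3.032, 0.824, -0.0]
force: [0.5, 0.6, -0.1]
opening: 0.0241
gripper_force: 0.0
```

Emit:
carry_out --pt "0 0 0.05 0 0 25.6" --pt "0 0 0.06 0 0 25.6" --pt "0 0 0.07 0 0 25.6" --pt "0 0 0.075 0 0 25.6" --pt "0 0 0.095 0 0 25.6" --pt "0 0 0.106 0 0 25.6" --pt "0 0 0.1135 0 0 25.6" --pt "0 0 0.1135 0 0 25.6"

```text
t: 4.4
tool_pos: [0.5102, 0.3729, 0.0046]
orientation: [3.138, 0.142, -0.001]
force: [-0.3, -0.3, -0.1]
opening: 0.0241
gripper_force: 0.0
```

Emit:
carry_out --pt "0 0 0 0 0 0" --pt "0 0 0 0 0 0" --pt "0 0 0 0 0 0" --pt "0 0 0 0 0 0" --jaw 255 --force 50

```text
t: 4.9
tool_pos: [0.5106, 0.3732, 0.0055]
orientation: [-3.138, -0.141, -0.001]
force: [0.2, 0.6, 1.6]
opening: 0.0108
gripper_force: 50.0
```

Emit:
carry_out --pt "0 0 -0.01 0 0 0" --pt "0 0 -0.04 0 0 0" --pt "0 0 -0.09 0 0 0" --pt "0 0 -0.14 0 0 0" --pt "0 0 -0.19 0 0 0" --pt "0 0 -0.21 0 0 0" --pt "0 0 -0.21 0 0 0"

```text
t: 5.78
tool_pos: [0.511, 0.3733, 0.2163]
orientation: [-3.137, -0.141, -0.003]
force: [-0.3, 0.2, -2.4]
opening: 0.0103
gripper_force: 50.0
```

```bash
cat > bar.py <<'E'
from h import *
def tri(pa,pb):
    f=lambda X:np.r_[proj("side",X)[0]-pa,proj("top",X)[0]-pb]
    return least_squares(f,[.5,0,.15]).x
def run(tag):
    s=robot.read_state();print(s["tool_pos"].round(4),round(yaw(s),2))
    E={}
    for c in M:
        im=robot.read_camera(c);k=mask(c,"bar")
        print(c,None if k is None else (int(k.sum()),[e.round(1).tolist() for e in ends(k)[:2]]))
        p=proj(c,s["tool_pos"])[0].astype(int);x,y=np.clip(p-[50,45],0,[540,310])
        v=im[y:y+90,x:x+100,::-1].copy()
        if k is not None:
            cs=cv2.findContours(k,0,1)[0];E[c]=(x,y)
        cv2.imwrite(f"pics/{tag}{c}.png",cv2.resize(v,None,fx=4,fy=4,interpolation=3))
    a,b=[cv2.imread(f"pics/{tag}{c}.png") for c in M];cv2.imwrite(f"pics/{tag}.png",np.hstack([a,b]));print(E)
E
python3 -c "import bar;bar.run('b1')"
```

```text
[0.511  0.3733 0.2163] 5.15
side (137, [[342.0, 91.8], [400.0, 106.0]])
top (195, [[178.6, 167.0], [182.8, 239.1]])
{'side': (np.int64(321), np.int64(54)), 'top': (np.int64(129), np.int64(158))}
```

View pics/b1.png

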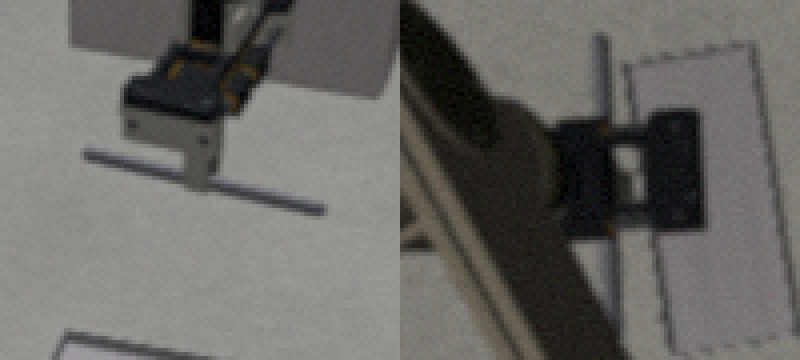

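Run:
```python
from bar import *
for p in((341.75,92.25),(402.8,106.6)): print(onplane("side",p,.2208).round(4))
print(onplane("top",(179,166.8),.2208).round(4),tri((402.8,106.6),(179,166.8)).round(4))
```

```text
[0.4136 0.361  0.2208]
[0.6122 0.3805 0.2208]
[0.6053 0.3775 0.2208] [0.6082 0.3796 0.219 ]
```

Emit:
carry_out --pt "-0.01 0.04 0 0 0 -2" --pt "-0.02 0.1 0 0 0 -5" --pt "-0.03 0.16 0 0 0 -8" --pt "-0.045 0.22 0 0 0 -11" --pt "-0.06 0.28 0 0 0 -14" --pt "-0.07 0.34 0 0 0 -16" --pt "-0.085 0.4 0 0 0 -18" --pt "-0.095 0.46 0 0 0 -20" --pt "-0.105 0.52 0 0 0 -20.8" --pt "-0.1104 0.562 0 0 0 -20.8" --pt "-0.1104 0.582 0 0 0 -20.8" --pt "-0.1104 0.582 0 0 0 -20.8"

```text
t: 7.48
tool_pos: [0.4521, -0.217, 0.2137]
orientation: [-3.06, -0.702, 0.003]
force: [0.1, 0.1, -2.4]
opening: 0.0106
gripper_force: 50.0
```

Emit:
carry_out --pt "0 0 0.03 0 0 0" --pt "0 0 0.07 0 0 0" --pt "0 0 0.1 0 0 0" --pt "0 0 0.117 0 0 0" --pt "0 0 0.117 0 0 0" --pt "0 0 0.117 0 0 0"

```text
t: 8.22
tool_pos: [0.4536, -0.2167, 0.0995]
orientation: [3.06, 0.706, 0.002]
force: [0.7, -0.9, -1.8]
opening: 0.0107
gripper_force: 50.0
```

```bash
python3 -c "import bar;bar.run('b2')"
```

```text
[ 0.4536 -0.2167  0.0995] 25.99
side (127, [[212.9, 246.2], [286.0, 249.3]])
top (145, [[387.4, 198.8], [416.7, 261.1]])
{'side': (np.int64(200), np.int64(203)), 'top': (np.int64(351), np.int64(184))}
```

View pics/b2.png

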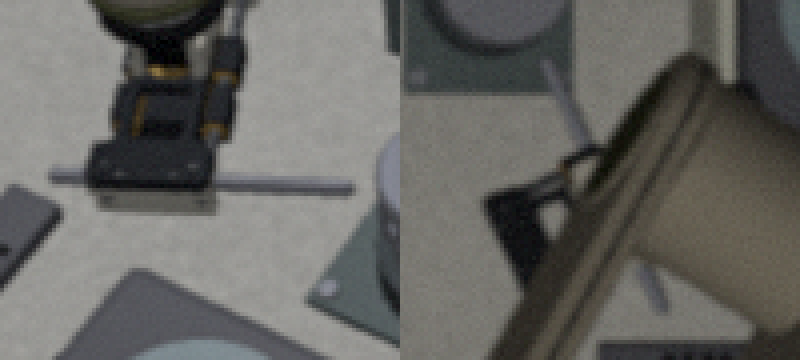

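Run:
```python
from bar import *
C=np.array([.5972,-.1462])
for off in(-30,0):
  pass
X=tri((288.5,250),(387.75,199.75));print("tip",X.round(4))
s=robot.read_state();u=np.array([np.cos(np.radians(26)),np.sin(np.radians(26))])
t=s["tool_pos"]+np.r_[.1*u,.0045];print("pred",t.round(4),proj("side",t),proj("top",t))
for y,p in((X,0),(t,0)): d=y[:2]-C;print(np.hypot(*d),np.degrees(np.arctan2(d[1],d[0]))%360, "lat",u[0]*d[1]-u[1]*d[0])
# outer end top
print(onplane("top",(np.array([260,305])/4+[351,184]),.104).round(4), onplane("side",(np.array([50,177])/4+[200,203]),.104).round(4))
print(s["force"],s["wrist_torque"])
```

```text
tip [ 0.5404 -0.1754  0.1018]
pred [ 0.5433 -0.1732  0.1039] [[288.69285165 249.41997418]] [[386.39014834 197.55748857]]
0.06389512235742302 207.20070305215955 lat -0.0013389023387470438
0.060265299346358006 206.6639454073705 lat -0.0006983406730142055
[ 0.3691 -0.2584  0.104 ] [ 0.3671 -0.2625  0.104 ]
[-0.28682187 -0.40858656 -1.96923788] [ 0.0225118   0.1629168  -0.01981963]
```

Emit:
carry_out --pt "0 -0.0005 0.0015 0 0 0" --pt "0.006 -0.0005 0.0015 0 0 0" --pt "0.012 -0.0005 0.0015 0 0 0" --pt "0.018 -0.0005 0.0015 0 0 0" --pt "0.024 -0.0005 0.0015 0 0 0" --pt "0.024 -0.0005 0.0015 0 0 0"

```text
t: 9.18
tool_pos: [0.4748, -0.2056, 0.0968]
orientation: [3.061, 0.706, 0.001]
force: [1.2, -0.9, -0.4]
opening: 0.0105
gripper_force: 50.0
```

```bash
python3 -c "
from h import *
s=robot.read_state();print(s['tool_pos'],s['force'],s['wrist_torque'],yaw(s),s['opening'])"
```

```text
[ 0.47478025 -0.2055539   0.09684077] [ 1.1690888  -0.93435615 -0.42541524] [-0.1506074  -0.15142166 -0.10568734] 25.98322116593118 0.010518541666493662
```

Emit:
carry_out --pt "0.004 0 -0.0005 0 0 0" --pt "0.009 0 -0.0007 0 0 0" --pt "0.014 0 -0.0007 0 0 0" --pt "0.018 0 -0.0007 0 0 0" --pt "0.018 0 -0.0007 0 0 0"

```text
t: 9.8
tool_pos: [0.4908, -0.1976, 0.0974]
orientation: [3.061, 0.706, 0.001]
force: [2.4, -0.7, -1.7]
opening: 0.0106
gripper_force: 50.0
```

```bash
cat > st.py <<'E'
from h import *
C=np.array([.5972,-.1462])
def st():
    s=robot.read_state();d=s['tool_pos'][:2]-C;f=s['force'];T=d[0]*f[1]-d[1]*f[0]
    print('t',round(s['t'],2),s['tool_pos'].round(4),'r',np.hypot(*d).round(4),'ang',round(np.degrees(np.arctan2(d[1],d[0]))%360,2),'yaw',round(yaw(s),2),'F',f.round(1),'M',s['wrist_torque'].round(2),'T',round(T,2),'T+M',round(T+s['wrist_torque'][2],2),'op',round(s['opening'],4))
    return s
if __name__=="__main__": st()
E
python3 st.py
```

```text
t 9.8 [ 0.4908 -0.1976  0.0974] r 0.1182 ang 205.77 yaw 25.98 F [ 2.4 -0.7 -1.7] M [-0.27 -0.18 -0.16] T 0.2 T+M 0.03 op 0.0106
```

Emit:
carry_out --pt "0.0004 -0.0103 0.0001 0 0 5" --pt "0.0018 -0.0205 0.0001 0 0 10" --pt "0.0046 -0.0325 0.0002 0 0 16" --pt "0.0086 -0.0442 0.0002 0 0 22" --pt "0.0138 -0.0554 0.0003 0 0 28" --pt "0.0202 -0.066 0.0004 0 0 34" --pt "0.0276 -0.0758 0.0004 0 0 40" --pt "0.036 -0.0849 0.0005 0 0 46" --pt "0.0454 -0.093 0.0006 0 0 52" --pt "0.0555 -0.1001 0.0006 0 0 58" --pt "0.0663 -0.1061 0.0007 0 0 64" --pt "0.0663 -0.1061 0.0007 0 0 64"

```text
t: 11.3
tool_pos: [0.5019, -0.0727, 0.0958]
orientation: [2.969, -1.023, -0.006]
force: [-6.4, -0.9, 0.4]
opening: 0.0104
gripper_force: 50.1
```

```bash
python3 st.py; python3 -c "
import bar;bar.run('b3')"
```

```text
t 11.3 [ 0.5019 -0.0727  0.0958] r 0.1204 ang 142.39 yaw -38.03 F [-6.4 -0.9  0.4] M [-0.16  1.18 -0.13] T 0.56 T+M 0.42 op 0.0104
[ 0.5019 -0.0727  0.0958] -38.03
side None
top (46, [[333.5, 233.6], [339.5, 225.6]])
{'top': (np.int64(300), np.int64(166))}
```

View pics/b3.png

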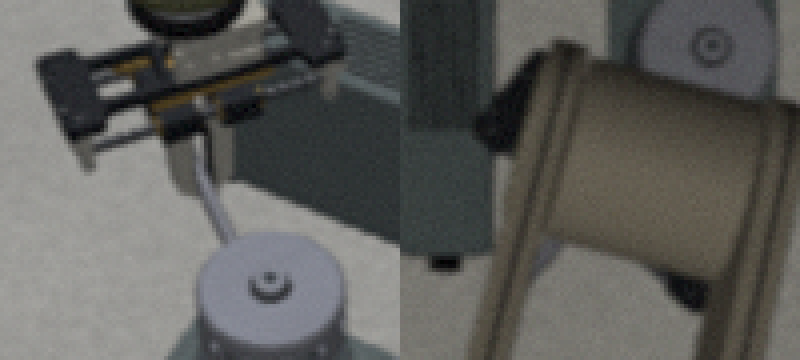

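Emit:
carry_out --pt "0 0.0031 0 0 0 -1.5" --pt "-0.0204 0.0037 0 0 0 -1.5" --pt "-0.0449 0.0043 0 0 0 -1.5" --pt "-0.0449 0.0043 0 0 0 -1.5" --pt "-0.042 0.0314 0 0 0 -11" --pt "-0.0341 0.059 0 0 0 -21" --pt "-0.0215 0.0847 0 0 0 -31" --pt "-0.0046 0.1079 0 0 0 -41" --pt "0.016 0.1278 0 0 0 -51" --pt "0.0348 0.141 0 0 0 -59" --pt "0.041 0.1446 0 0 0 -61.5" --pt "0.041 0.1446 0 0 0 -61.5"

```text
t: 13.0
tool_pos: [0.4471, -0.2136, 0.0968]
orientation: [3.076, 0.637, 0.001]
force: [-0.1, 0.4, -1.8]
opening: 0.0103
gripper_force: 50.0
```

```bash
python3 st.py
cat > ph.py <<'E'
from bar import *
from st import C
def unroll(im,th,dz):
    zs=np.arange(.115,.088,-.001)-dz
    G=np.array([[[C[0]+.048*np.cos(np.radians(t)),C[1]+.048*np.sin(np.radians(t)),z] for t in th] for z in zs])
    P=proj("side",G.reshape(-1,3)).reshape(len(zs),len(th),2).astype(np.float32)
    U=cv2.remap(im,P[...,0],P[...,1],cv2.INTER_CUBIC);return U-cv2.GaussianBlur(U,(0,0),18)
def phase(dz):
    im=np.mean([robot.read_camera("side") for _ in range(8)],0).mean(2).astype(np.float32)
    A=unroll(np.load("avg.npy"),np.arange(246,345,.5),0)
    S=[(round(float(np.corrcoef(A.ravel(),unroll(im,np.arange(246,345,.5)+d,dz).ravel())[0,1]),3),d) for d in np.arange(-12,12,1.)]
    print(sorted(S)[::-1][:5]);bar=unroll(im,np.arange(246,345,.5),dz)
    V=np.vstack([A,bar]);V=cv2.resize(cv2.normalize(V,None,0,255,32).astype(np.uint8),None,fx=4,fy=8,interpolation=1)
    cv2.imwrite("pics/ph%d.png"%int(robot.read_state()["t"]*10),V)
E
python3 -c "
import ph;ph.phase(.0007);ph.run('b4')";ls pics
```

```text
t 13.0 [ 0.4471 -0.2136  0.0968] r 0.1646 ang 204.16 yaw 23.42 F [-0.1  0.4 -1.8] M [-0.    0.17  0.01] T -0.07 T+M -0.06 op 0.0103
[(0.891, np.float64(1.0)), (0.88, np.float64(2.0)), (0.846, np.float64(0.0)), (0.816, np.float64(3.0)), (0.75, np.float64(-1.0))]
[ 0.4466 -0.2122  0.0967] 23.48
side (150, [[212.0, 243.6], [285.1, 249.4]])
top (116, [[387.2, 200.9], [413.5, 264.2]])
{'side': (np.int64(199), np.int64(202)), 'top': (np.int64(349), np.int64(187))}
b1.png
b1side.png
b1top.png
b2.png
b2side.png
b2top.png
b3.png
b3side.png
b3top.png
b4.png
b4side.png
b4top.png
col.png
ph134.png
side0.png
sidec.png
top0.png
topc.png
unroll.png
```

Run:
```python
from bar import *
for nm,a,b,y,tp in(("b2",(212.9,246.2),(286,249.3),25.99,(.4536,-.2167,.0995)),("b4",(212,243.6),(285.1,249.4),23.48,(.4466,-.2122,.0967))):
    z=tp[2]+.0045
    A,B=onplane("side",a,z),onplane("side",b,z);d=B-A;print(nm,A.round(4),B.round(4),np.degrees(np.arctan2(d[1],d[0]))-y,np.hypot(*d[:2]))
for nm,a,b,z,y in(("b2",(387.4,198.8),(416.7,261.1),.104,25.99),("b4",(387.2,200.9),(413.5,264.2),.1012,23.48)):
    A,B=onplane("top",a,z),onplane("top",b,z);d=A-B;print(nm,A.round(4),B.round(4),np.degrees(np.arctan2(d[1],d[0]))-y,np.hypot(*d[:2]))
```

```text
b2 [ 0.3658 -0.2593  0.104 ] [ 0.5371 -0.1763  0.104 ] -0.13915417455138623 0.19035835941403642
b4 [ 0.3565 -0.2523  0.1012] [ 0.534  -0.176   0.1012] -0.22355551924437123 0.19310272065941972
b2 [ 0.5399 -0.1761  0.104 ] [ 0.3668 -0.2604  0.104 ] -0.03231387132338526 0.19248899515145437
b4 [ 0.5341 -0.176   0.1012] [ 0.3577 -0.2521  0.1012] -0.1532580347943302 0.1920457073506132
```

View pics/b4.png

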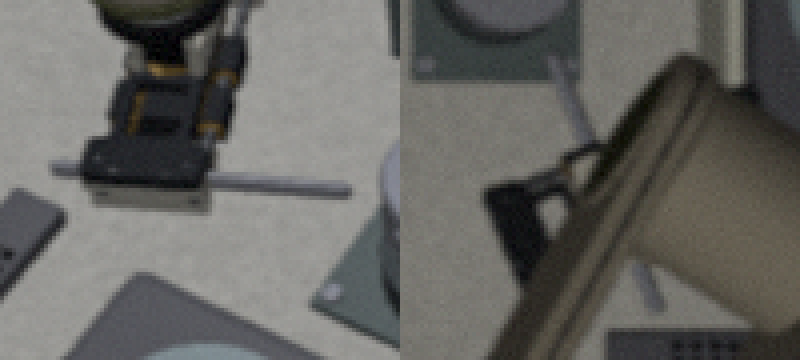

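View pics/ph134.png

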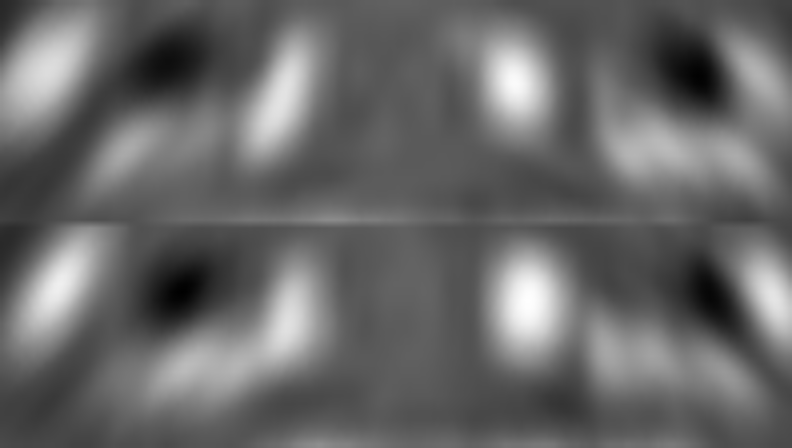

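The tip sits straight in the grip (offset ≤0.2°), and the collar holes have moved to about 207°. I'll align to that and insert again.

Emit:
carry_out --pt "0.0003 0.0089 0 0 0 -3.5" --pt "0.0003 0.0089 0 0 0 -3.5" --pt "0.0083 0.0084 0 0 0 -3.5" --pt "0.0143 0.008 0 0 0 -3.5" --pt "0.0203 0.0077 0 0 0 -3.5" --pt "0.0263 0.0073 0 0 0 -3.5" --pt "0.0263 0.0073 0 0 0 -3.5"

```text
t: 14.48
tool_pos: [0.4743, -0.2086, 0.0968]
orientation: [3.055, 0.733, 0.001]
force: [0.9, -0.4, -2.6]
opening: 0.0106
gripper_force: 50.0
```

```bash
python3 st.py
```

```text
t 14.47 [ 0.4743 -0.2086  0.0968] r 0.1378 ang 206.91 yaw 26.98 F [ 0.9 -0.4 -2.6] M [-0.15 -0.05 -0.07] T 0.1 T+M 0.04 op 0.0106
```

Emit:
carry_out --pt "0.006 0 0 0 0 0" --pt "0.012 0 0 0 0 0" --pt "0.018 0 0 0 0 0" --pt "0.018 0 0 0 0 0"

```text
t: 14.98
tool_pos: [0.4904, -0.2004, 0.0968]
orientation: [3.055, 0.733, 0.001]
force: [2.0, -2.1, -1.8]
opening: 0.0106
gripper_force: 50.0
```

```bash
python3 st.py
```

```text
t 14.97 [ 0.4904 -0.2004  0.0968] r 0.1198 ang 206.89 yaw 26.98 F [ 2.  -2.1 -1.8] M [-0.22 -0.24 -0.11] T 0.34 T+M 0.23 op 0.0106
```

Emit:
carry_out --pt "0.0003 -0.0084 0 0 0 4" --pt "0.0012 -0.0167 0.0001 0 0 8" --pt "0.0022 -0.0229 0.0001 0 0 11" --pt "0.0026 -0.0249 0.0001 0 0 12" --pt "0.0031 -0.0269 0.0001 0 0 13" --pt "0.0036 -0.029 0.0002 0 0 14"

```text
t: 15.72
tool_pos: [0.4802, -0.1744, 0.0971]
orientation: [3.119, 0.352, 0.002]
force: [1.6, -7.0, -2.4]
opening: 0.0106
gripper_force: 50.3
```

```bash
python3 st.py
```

```text
t 15.72 [ 0.4802 -0.1744  0.0971] r 0.1203 ang 193.57 yaw 12.9 F [ 1.6 -7.  -2.4] M [-1.22 -0.12 -0.23] T 0.87 T+M 0.64 op 0.0106
```

Emit:
carry_out --pt "0 -0.0031 0 0 0 1.5" --pt "0.0002 -0.0063 0 0 0 3" --pt "0.0004 -0.0094 0.0001 0 0 4.5" --pt "0.0007 -0.0126 0.0001 0 0 6"

```text
t: 16.23
tool_pos: [0.4778, -0.162, 0.0968]
orientation: [3.133, 0.188, 0.001]
force: [0.3, -7.0, -3.1]
opening: 0.0109
gripper_force: 50.3
```

```bash
python3 st.py
```

```text
t 16.23 [ 0.4778 -0.162   0.0968] r 0.1205 ang 187.53 yaw 6.88 F [ 0.3 -7.  -3.1] M [-1.3   0.07 -0.25] T 0.84 T+M 0.6 op 0.0109
```

Emit:
carry_out --pt "0 -0.0031 0 0 0 1.5" --pt "0.0002 -0.0063 0 0 0 3" --pt "0.0004 -0.0094 0.0001 0 0 4.5" --pt "0.0007 -0.0126 0.0001 0 0 6"

```text
t: 16.73
tool_pos: [0.4766, -0.1493, 0.0965]
orientation: [3.139, 0.024, 0.0]
force: [-0.5, -6.8, -2.1]
opening: 0.0105
gripper_force: 50.3
```

Emit:
carry_out --pt "0 -0.0016 0 0 0 0.75" --pt "0 -0.0031 0 0 0 1.5"

```text
t: 16.98
tool_pos: [0.4765, -0.1462, 0.0965]
orientation: [3.139, -0.016, -0.0]
force: [-1.1, -6.4, -1.7]
opening: 0.0104
gripper_force: 50.3
```

```bash
python3 st.py
```

```text
t 16.98 [ 0.4765 -0.1462  0.0965] r 0.1207 ang 179.99 yaw -0.6 F [-1.1 -6.4 -1.7] M [-1.22  0.34 -0.24] T 0.77 T+M 0.53 op 0.0104
```

Emit:
carry_out --pt "0 -0.0031 0 0 0 1.5" --pt "0.0002 -0.0063 0 0 0 3" --pt "0.0004 -0.0094 0.0001 0 0 4.5" --pt "0.0007 -0.0126 0.0001 0 0 6"

```text
t: 17.48
tool_pos: [0.477, -0.1335, 0.0962]
orientation: [3.134, -0.181, -0.001]
force: [-1.3, -6.2, -1.4]
opening: 0.0109
gripper_force: 50.2
```

Emit:
carry_out --pt "0 -0.0031 0 0 0 1.5" --pt "0.0002 -0.0063 0 0 0 3" --pt "0.0004 -0.0094 0.0001 0 0 4.5" --pt "0.0007 -0.0126 0.0001 0 0 6"

```text
t: 17.98
tool_pos: [0.4788, -0.1209, 0.0959]
orientation: [3.121, -0.345, -0.002]
force: [-3.7, -5.9, -0.6]
opening: 0.0107
gripper_force: 50.2
```

Emit:
carry_out --pt "0 -0.0031 0 0 0 1.5" --pt "0.0002 -0.0063 0 0 0 3" --pt "0.0004 -0.0094 0.0001 0 0 4.5" --pt "0.0007 -0.0126 0.0001 0 0 6"

```text
t: 18.48
tool_pos: [0.4819, -0.1086, 0.0956]
orientation: [3.098, -0.508, -0.004]
force: [-5.4, -5.6, 0.3]
opening: 0.0102
gripper_force: 50.2
```

```bash
python3 st.py
```

```text
t 18.48 [ 0.4819 -0.1086  0.0956] r 0.1213 ang 161.96 yaw -18.62 F [-5.4 -5.6  0.3] M [-1.01  0.94 -0.19] T 0.84 T+M 0.66 op 0.0102
```

Emit:
carry_out --pt "0 -0.0031 0 0 0 1.5" --pt "0.0001 -0.0063 0 0 0 3" --pt "0.0002 -0.0094 0 0 0 4.5" --pt "0.0004 -0.0115 0 0 0 5.5"

```text
t: 18.98
tool_pos: [0.4858, -0.0977, 0.0955]
orientation: [3.071, -0.656, -0.004]
force: [-4.7, -5.1, -0.5]
opening: 0.0105
gripper_force: 50.2
```

```bash
python3 st.py
```

```text
t 18.98 [ 0.4858 -0.0977  0.0955] r 0.1215 ang 156.48 yaw -24.1 F [-4.7 -5.1 -0.5] M [-0.92  0.95 -0.24] T 0.79 T+M 0.55 op 0.0105
```

Emit:
carry_out --pt "0 -0.0031 0 0 0 1.5" --pt "0.0001 -0.0063 0 0 0 3" --pt "0.0003 -0.0094 0 0 0 4.5" --pt "0.0005 -0.0126 0.0001 0 0 6"

```text
t: 19.48
tool_pos: [0.4912, -0.0863, 0.0953]
orientation: [3.032, -0.816, -0.005]
force: [-4.6, -5.3, 0.1]
opening: 0.0106
gripper_force: 50.2
```

```bash
python3 st.py
```

```text
t 19.48 [ 0.4912 -0.0863  0.0953] r 0.1218 ang 150.54 yaw -30.12 F [-4.6 -5.3  0.1] M [-0.84  1.03 -0.24] T 0.84 T+M 0.6 op 0.0106
```

Emit:
carry_out --pt "0 -0.0031 0 0 0 1.5" --pt "0.0001 -0.0063 0 0 0 3" --pt "0.0003 -0.0094 0 0 0 4.5" --pt "0.0005 -0.0126 0.0001 0 0 6" --pt "0.0009 -0.0157 0.0001 0 0 7.5"

```text
t: 20.1
tool_pos: [0.4994, -0.0732, 0.095]
orientation: [2.972, -1.012, -0.006]
force: [-6.4, -5.4, 0.4]
opening: 0.0106
gripper_force: 50.2
```

```bash
python3 st.py
```

```text
t 20.1 [ 0.4994 -0.0732  0.095 ] r 0.122 ang 143.28 yaw -37.61 F [-6.4 -5.4  0.4] M [-1.02  1.33 -0.18] T 0.99 T+M 0.81 op 0.0106
```

Emit:
carry_out --pt "0 0.0052 0 0 0 -2.5" --pt "-0.02 0.0061 0 0 0 -2.5" --pt "-0.044 0.0071 0 0 0 -2.5" --pt "-0.044 0.0071 0 0 0 -2.5" --pt "-0.0401 0.0341 0 0 0 -12.5" --pt "-0.0314 0.0617 0 0 0 -22.5" --pt "-0.018 0.0874 0 0 0 -32.5" --pt "-0.0004 0.1103 0 0 0 -42.5" --pt "0.0209 0.1299 0 0 0 -52.5" --pt "0.039 0.142 0 0 0 -60" --pt "0.0534 0.1494 0 0 0 -65.6" --pt "0.0534 0.1494 0 0 0 -65.6"

```text
t: 21.6
tool_pos: [0.4531, -0.2248, 0.0957]
orientation: [3.048, 0.759, 0.0]
force: [-0.6, -0.4, -1.6]
opening: 0.0108
gripper_force: 50.0
```

```bash
python3 -c "
import ph,st;ph.phase(.0014);st.st()
from bar import *
for c in M:
    robot.read_camera(c);k=mask(c,'bar')
    if k is not None:
        A,B=[onplane(c,p,.1005) for p in ends(k)[:2]];print(c,A.round(4),B.round(4),np.degrees(np.arctan2((B-A)[1],(B-A)[0])),np.hypot(*(B-A)[:2]))
"
```

```text
[(0.885, np.float64(4.0)), (0.854, np.float64(5.0)), (0.854, np.float64(3.0)), (0.767, np.float64(6.0)), (0.764, np.float64(2.0))]
t 22.0 [ 0.4526 -0.2232  0.0958] r 0.1638 ang 208.03 yaw 28.06 F [-0.2 -0.2 -1.4] M [-0.06  0.12  0.02] T 0.01 T+M 0.04 op 0.0106
top [ 0.5374 -0.1798  0.1005] [ 0.3666 -0.2697  0.1005] -152.23736303274998 0.19305731800479803
```

Emit:
carry_out --pt "0 0.0043 0 0 0 -1.5" --pt "0 0.0043 0 0 0 -1.5" --pt "0.008 0.0041 0 0 0 -1.5" --pt "0.014 0.0039 0 0 0 -1.5" --pt "0.02 0.0038 0 0 0 -1.5" --pt "0.026 0.0036 0 0 0 -1.5" --pt "0.026 0.0036 0 0 0 -1.5"

```text
t: 23.08
tool_pos: [0.4779, -0.2143, 0.0959]
orientation: [3.037, 0.802, 0.001]
force: [0.5, -0.2, -1.9]
opening: 0.0106
gripper_force: 50.0
```

```bash
python3 st.py
```

```text
t 23.07 [ 0.4779 -0.2143  0.0959] r 0.1374 ang 209.74 yaw 29.59 F [ 0.5 -0.2 -1.9] M [-0.16 -0.03 -0.07] T 0.06 T+M -0.02 op 0.0106
```

Clean entry. I'll insert fully, then swing in small steps.

Emit:
carry_out --pt "0.006 0 0 0 0 0" --pt "0.012 0 0 0 0 0" --pt "0.017 0 0 0 0 0" --pt "0.017 0 0 0 0 0"

```text
t: 23.58
tool_pos: [0.4927, -0.2059, 0.0959]
orientation: [3.037, 0.802, 0.001]
force: [1.7, -0.8, -1.9]
opening: 0.0109
gripper_force: 50.0
```

Emit:
carry_out --pt "0 -0.0031 0 0 0 1.5" --pt "0.0002 -0.0063 0 0 0 3" --pt "0.0003 -0.0084 0 0 0 4"

```text
t: 23.95
tool_pos: [0.4885, -0.1991, 0.0962]
orientation: [3.063, 0.692, 0.002]
force: [4.7, -4.4, -1.7]
opening: 0.0107
gripper_force: 50.3
```

```bash
python3 st.py
```

```text
t 23.95 [ 0.4885 -0.1991  0.0962] r 0.1209 ang 205.95 yaw 25.46 F [ 4.7 -4.4 -1.7] M [-0.87 -0.64 -0.28] T 0.73 T+M 0.44 op 0.0107
```

Emit:
carry_out --pt "0 -0.0021 0 0 0 1" --pt "0.0001 -0.0042 0 0 0 2"

```text
t: 24.2
tool_pos: [0.4872, -0.196, 0.0965]
orientation: [3.073, 0.638, 0.003]
force: [5.3, -6.9, -2.0]
opening: 0.0105
gripper_force: 50.4
```

```bash
python3 st.py
```

```text
t 24.2 [ 0.4872 -0.196   0.0965] r 0.1208 ang 204.34 yaw 23.46 F [ 5.3 -6.9 -2. ] M [-1.31 -0.69 -0.38] T 1.03 T+M 0.65 op 0.0105
```

Emit:
carry_out --pt "0 -0.0021 0 0 0 1" --pt "0.0001 -0.0042 0 0 0 2"

```text
t: 24.45
tool_pos: [0.4858, -0.1926, 0.0967]
orientation: [3.083, 0.584, 0.003]
force: [5.0, -8.3, -2.0]
opening: 0.0109
gripper_force: 50.4
```

```bash
python3 st.py
```

```text
t 24.45 [ 0.4858 -0.1926  0.0967] r 0.1207 ang 202.63 yaw 21.45 F [ 5.  -8.3 -2. ] M [-1.63 -0.71 -0.28] T 1.16 T+M 0.88 op 0.0109
```

Emit:
carry_out --pt "0 -0.0016 0 0 0 0.75" --pt "0 -0.0031 0 0 0 1.5"

```text
t: 24.7
tool_pos: [0.4847, -0.1899, 0.0967]
orientation: [3.09, 0.544, 0.003]
force: [5.0, -9.2, -1.6]
opening: 0.011
gripper_force: 50.4
```

```bash
python3 st.py
```

```text
t 24.7 [ 0.4847 -0.1899  0.0967] r 0.1207 ang 201.21 yaw 19.95 F [ 5.  -9.2 -1.6] M [-1.68 -0.69 -0.21] T 1.25 T+M 1.05 op 0.011
```

Emit:
carry_out --pt "0 -0.0013 0 0 0 0.6" --pt "0 -0.0025 0 0 0 1.2"

```text
t: 24.95
tool_pos: [0.4838, -0.1877, 0.0968]
orientation: [3.096, 0.511, 0.003]
force: [4.8, -9.9, -1.5]
opening: 0.0106
gripper_force: 50.4
```

```bash
python3 st.py
```

```text
t 24.95 [ 0.4838 -0.1877  0.0968] r 0.1207 ang 200.09 yaw 18.76 F [ 4.8 -9.9 -1.5] M [-1.82 -0.69 -0.36] T 1.32 T+M 0.96 op 0.0106
```

```bash
cat > av.py <<'E'
from h import *
from st import C
L=[]
for _ in range(8):
    robot.read_camera("top");s=robot.read_state();d=s['tool_pos'][:2]-C;f=s['force'];L.append([d[0]*f[1]-d[1]*f[0],s['wrist_torque'][2],yaw(s)])
L=np.array(L);print(L.mean(0).round(3),(L[:,0]+L[:,1]).round(2),(L[:,0]+L[:,1]).mean().round(3))
E
python3 av.py
```

```text
[ 1.222 -0.311 18.764] [0.95 0.98 0.79 1.01 0.84 0.87 0.95 0.89] 0.91
```

Emit:
carry_out --pt "0 -0.0016 0 0 0 0.75" --pt "0 -0.0031 0 0 0 1.5"

```text
t: 25.6
tool_pos: [0.4828, -0.1848, 0.0968]
orientation: [3.102, 0.47, 0.003]
force: [5.2, -9.5, -2.2]
opening: 0.0108
gripper_force: 50.4
```

```bash
python3 st.py; python3 av.py
```

```text
t 25.6 [ 0.4828 -0.1848  0.0968] r 0.1207 ang 198.67 yaw 17.25 F [ 5.2 -9.5 -2.2] M [-1.86 -0.69 -0.26] T 1.29 T+M 1.03 op 0.0108
[ 1.268 -0.325 17.262] [0.85 0.84 0.93 0.99 0.95 0.95 0.98 1.05] 0.943
```

Emit:
carry_out --pt "0 -0.0021 0 0 0 1" --pt "0.0001 -0.0042 0 0 0 2"

```text
t: 26.25
tool_pos: [0.4816, -0.1811, 0.0968]
orientation: [3.109, 0.416, 0.003]
force: [4.9, -11.7, -2.8]
opening: 0.0106
gripper_force: 50.4
```

```bash
python3 st.py; python3 av.py
```

```text
t 26.25 [ 0.4816 -0.1811  0.0968] r 0.1207 ang 196.81 yaw 15.23 F [  4.9 -11.7  -2.8] M [-2.14 -0.59 -0.34] T 1.53 T+M 1.18 op 0.0106
[ 1.376 -0.34  15.254] [1.   1.04 1.02 1.17 0.96 0.99 1.13 0.98] 1.035
```

Emit:
carry_out --pt "0 -0.001 0 0 0 0.5" --pt "0 -0.0021 0 0 0 1" --pt "0.0001 -0.0031 0 0 0 1.5" --pt "0.0001 -0.0038 0 0 0 1.8"

```text
t: 27.15
tool_pos: [0.4807, -0.1776, 0.0968]
orientation: [3.115, 0.367, 0.003]
force: [4.3, -12.6, -2.2]
opening: 0.0105
gripper_force: 50.4
```

```bash
python3 st.py; python3 av.py
```

```text
t 27.15 [ 0.4807 -0.1776  0.0968] r 0.1207 ang 195.08 yaw 13.45 F [  4.3 -12.6  -2.2] M [-2.28 -0.52 -0.35] T 1.6 T+M 1.25 op 0.0105
[ 1.47  -0.35  13.459] [1.09 1.12 1.15 1.03 1.11 1.19 1.2  1.06] 1.12
```

Emit:
carry_out --pt "0.0001 0.0042 0 0 0 -2" --pt "0.0003 0.0084 0 0 0 -4" --pt "0.0005 0.0105 0 0 0 -5" --pt "0.0005 0.0105 0 0 0 -5"

```text
t: 28.05
tool_pos: [0.4825, -0.1855, 0.0957]
orientation: [3.1, 0.505, -0.001]
force: [0.4, -4.7, -1.7]
opening: 0.0109
gripper_force: 50.3
```

```bash
python3 av.py; python3 st.py
```

```text
[ 0.64  -0.335 18.497] [0.21 0.31 0.2  0.31 0.22 0.49 0.35 0.35] 0.305
t 28.45 [ 0.4824 -0.1854  0.0957] r 0.1213 ang 198.86 yaw 18.5 F [-0.3 -6.2 -1.4] M [-0.98  0.14 -0.34] T 0.7 T+M 0.35 op 0.0109
```

Emit:
carry_out --pt "0 0.0038 0 0 0 -1.8" --pt "-0.012 0.0042 0 0 0 -1.8" --pt "-0.032 0.0048 0 0 0 -1.8" --pt "-0.055 0.0055 0 0 0 -1.8" --pt "-0.06 0.0057 0 0 0 -1.8" --pt "-0.06 0.0057 -0.03 0 0 -1.8" --pt "-0.06 0.0057 -0.08 0 0 -1.8" --pt "-0.06 0.0057 -0.124 0 0 -1.8" --pt "-0.06 0.0057 -0.124 0 0 -1.8"

```text
t: 29.58
tool_pos: [0.4299, -0.2105, 0.2242]
orientation: [3.088, 0.555, 0.009]
force: [-0.5, -0.4, -2.6]
opening: 0.0109
gripper_force: 50.0
```

```bash
python3 st.py;  python3 -c "
import ph;ph.phase(.0017)
from bar import *
s=robot.read_state();R=cv2.Rodrigues(s['orientation'])[0].T
for c in M:
    robot.read_camera(c);k=mask(c,'bar')
    if k is not None:
        for p in ends(k)[:2]: print(c,(R@(onplane(c,p,s['tool_pos'][2]+.0045)-s['tool_pos'])).round(4))
"
```

```text
t 29.57 [ 0.4299 -0.2105  0.2242] r 0.1792 ang 201.02 yaw 20.38 F [-0.5 -0.4 -2.6] M [-0.04  0.14  0.02] T 0.03 T+M 0.05 op 0.0109
[(0.883, np.float64(-1.0)), (0.859, np.float64(-2.0)), (0.85, np.float64(0.0)), (0.777, np.float64(-3.0)), (0.766, np.float64(1.0))]
side [-0.0985 -0.0007 -0.0044]
side [ 0.0954  0.0023 -0.0046]
top [ 0.0942  0.0025 -0.0046]
top [-0.0983  0.0009 -0.0044]
```

Emit:
carry_out --pt "0.02 -0.036 0 0 0 1" --pt "0.048 -0.09 0 0 0 2" --pt "0.077 -0.144 0 0 0 3" --pt "0.106 -0.198 0 0 0 4" --pt "0.135 -0.252 0 0 0 5" --pt "0.163 -0.306 0 0 0 6" --pt "0.192 -0.36 0 0 0 7" --pt "0.221 -0.414 0 0 0 8" --pt "0.248 -0.465 0 0 0 9.4" --pt "0.265 -0.497 0 0 0 9.4" --pt "0.2715 -0.5088 0 0 0 9.4" --pt "0.2715 -0.5088 0 0 0 9.4"

```text
t: 31.68
tool_pos: [0.5051, 0.3619, 0.2193]
orientation: [3.126, 0.301, -0.001]
force: [0.9, -0.1, -1.7]
opening: 0.0107
gripper_force: 50.0
```

```bash
python3 st.py
```

```text
t 31.68 [0.5051 0.3619 0.2193] r 0.5164 ang 100.28 yaw 11.01 F [ 0.9 -0.1 -1.7] M [-0.01  0.15 -0.04] T -0.43 T+M -0.47 op 0.0107
```

Emit:
carry_out --pt "0.001 0 0.04 0 0 0" --pt "0.001 0 0.09 0 0 0" --pt "0.001 0 0.14 0 0 0" --pt "0.001 0 0.18 0 0 0" --pt "0.001 0 0.2 0 0 0" --pt "0.001 0 0.208 0 0 0" --pt "0.001 0 0.21 0 0 0" --pt "0.001 0 0.21 0 0 0" --pt "0.001 0 0.21 0 0 0"

```text
t: 32.8
tool_pos: [0.5071, 0.3626, 0.0112]
orientation: [-3.126, -0.3, -0.003]
force: [0.6, -0.8, -2.1]
opening: 0.0104
gripper_force: 50.0
```

```bash
python3 st.py
```

```text
t 32.8 [0.5071 0.3626 0.0112] r 0.5167 ang 100.04 yaw 10.96 F [ 0.6 -0.8 -2.1] M [-0.05  0.18 -0.03] T -0.21 T+M -0.24 op 0.0104
```

Emit:
carry_out --pt "0 0 0.002 0 0 0" --pt "0 0 0.004 0 0 0" --pt "0 0 0.0055 0 0 0" --pt "0 0 0.0055 0 0 0"

```text
t: 33.3
tool_pos: [0.5063, 0.3621, 0.0054]
orientation: [3.127, 0.3, 0.0]
force: [-4.7, -3.1, 8.5]
opening: 0.0103
gripper_force: 50.0
```

Emit:
carry_out --pt "0 0 0 0 0 0" --pt "0 0 0 0 0 0" --pt "0 0 0 0 0 0" --pt "0 0 0 0 0 0" --jaw 200

```text
t: 33.8
tool_pos: [0.5061, 0.362, 0.0041]
orientation: [3.127, 0.3, -0.0]
force: [0.9, 0.3, 0.6]
opening: 0.02
gripper_force: 0.0
```

Released; opening is 20 mm with no contact force. I'll retreat straight up, clear the view and check.

Emit:
carry_out --pt "0 0 -0.01 0 0 0" --pt "0 0 -0.04 0 0 0" --pt "0 0 -0.09 0 0 0" --pt "0 0 -0.15 0 0 0" --pt "0 0 -0.2 0 0 0" --pt "-0.06 0 -0.22 0 0 0" --pt "-0.1 0 -0.22 0 0 0" --pt "-0.1 0 -0.22 0 0 0"

```text
t: 34.8
tool_pos: [0.406, 0.343, 0.2254]
orientation: [-3.126, -0.302, -0.001]
force: [0.2, -1.1, 0.4]
opening: 0.0199
gripper_force: 0.0
```

Run:
```python
from st import *
st()
for c in M:
    for n,z in(("bar",.009),("tray",.018),("beaker",.05),("reagent_bottle",.05),("remote",.018)):
        robot.read_camera(c);k=mask(c,n)
        if k is None: print(c,n,None);continue
        A,B,m,w=ends(k);print(c,n,[onplane(c,p,z)[:2].round(4).tolist() for p in(A,B,m)])
```

```text
t 34.8 [0.406  0.343  0.2254] r 0.5252 ang 111.34 yaw 11.05 F [ 0.2 -1.1  0.4] M [-0.04  0.15  0.07] T 0.12 T+M 0.18 op 0.0199
side bar [[0.4116, 0.344], [0.6005, 0.3789], [0.5104, 0.3622]]
side tray [[0.39, 0.3182], [0.6241, 0.3788], [0.51, 0.3493]]
side beaker [[0.6995, 0.3506], [0.7398, 0.2029], [0.7197, 0.2766]]
side reagent_bottle [[0.3339, -0.2487], [0.3397, -0.415], [0.337, -0.3361]]
side remote [[0.3159, -0.2311], [0.3162, -0.4091], [0.3161, -0.3262]]
top bar [[0.6026, 0.3789], [0.4531, 0.3507], [0.5243, 0.3641]]
top tray [[0.6212, 0.3878], [0.3958, 0.3206], [0.5194, 0.3574]]
top beaker [[0.7484, 0.3132], [0.6998, 0.2411], [0.7246, 0.2779]]
top reagent_bottle [[0.7544, -0.1549], [0.706, -0.1164], [0.7305, -0.1359]]
top remote [[0.3167, -0.4003], [0.3093, -0.2321], [0.3131, -0.3171]]
```

```bash
python3 -c "
from plant import robot;print(robot.close_job())"
```

```text
the job is handed in; nothing more can be done
None
```

The job is handed in: the collar is tight at about 1.1–1.25 N m (estimated from the wrist force and moment), the bar is back flat in its tray, and I moved nothing else; it took about 35 s of the 72 s.

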